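# Clamp a strip in the bench screw press

### The job

A dark timber strip lies on a pale board in one of the two bench screw presses. Wind that press's crank clockwise until its steel plate just meets the strip, then give the crank a quarter turn more and let go of it. Do not turn the crank of the other, empty press.

Things in the scene. Friction and masses are not known exactly. Their poses are not given: they have to be found in the camera images.
- press: the loaded press, bolted to the bench: grey base 100 x 130 x 20 mm, two steel posts, a grey crossbeam (top at 143 mm), a vertical screw through the beam with a crank on top, a flat steel plate below. The origin is the centre of its underside on the bench, z up; the screw's axis is the vertical line through it. x runs along the strip, away from the robot; the posts stand at y = +52 and -52 mm. It may be at the left or the right place and is turned by up to 0.25 rad
- press_handle (a point): centre of the black upright handle of that press's crank: a round grip 22 mm across and 48 mm tall (24 mm of it above this point), 50 mm from the screw's axis; it spins freely on its pin, so a hand need not turn with it. 25 mm below this point it ends, 3 mm above the steel crank arm. Its height above the bench is 0.223 m less 16 mm per turn of the screw; nothing stands above it
- press_screw (a joint): turn of that press's crank in rad, growing clockwise seen from above; range 0 to 8.6. At 0 the handle lies on the press's -x side, at pi/2 on its +y side, at pi on +x. It starts between 0.4 and 2.6. One turn lowers the crank and the plate by 16 mm; at 0 the plate's underside is 12 mm above the strip, so it meets the strip at 4.71 rad (three quarters of a turn). The screw is stiff (about 0.12 N m, some 3 N at the handle) and stays where it is left
- press_plate (a joint): how far the plate (70 x 64 x 12 mm) is pushed up against its spring on the screw, in m: 0 while it hangs free; after contact it grows by 16 mm per turn (0.004 at a quarter turn beyond contact, about 9 N). Its stop is at 0.010
- strip: dark timber strip 35 x 155 x 22 mm, loose, lying along the press's x on a pale board 60 x 140 x 22 mm which lies on the press's base; its top is 64 mm above the bench. Origin: centre of its underside; its long axis is its own y
- spare_handle (a point): centre of the same handle on the other press, which is alike but empty, the two screw axes 0.19 m or more apart; to be left alone
Not all that is in view belongs to the job. Leave any green look-alike of the press alone.

How it is judged:
By the outcome, as a careful person would: the job done as asked, in the order asked, and still so for the second after the job is handed in, with the robot touching nothing.
It also fails if it takes over 38 s, if anything falls off the work surface, if the arm or the gripper's body presses on something with over 40 N, if the wrist force passes 120 N, or if a joint passes its speed limit or range.

### The arm

A 7-joint arm with a two-finger parallel gripper is mounted at the origin on a cart in front of the work surface, level with it; the furniture and walls round the work are solid. World frame = base frame: x ahead of the robot, y to its left, z up, the work surface at z = 0. Lengths are in m, angles in rad, forces in N, time in s.
With the tool pointing down it reaches from about 0.4 to 0.875 m from the base axis. Payload 6.5 kg.
Tool frame: the origin (TCP) lies at the very end of the fingers, on their centre line; the grasp point (between the pads) lies 19 mm behind it; z points along the fingers, y is the line along which they close (so a half turn about z gives the same grasp; the last joint's range is limited). The gripper opens to 85 mm and grips with 20 to 120 N. Pads are 22 mm wide; open, the fingers measure 114 mm over their backs; the gripper's body (76 mm by 85 mm) begins 54 mm behind the grasp point. The pads swing forward as they close: fully open they stand 13 mm farther back than shut.
Start: joints at [-1.323, 0.536, -0.004, 1.538, 0.003, 1.067, -0.071], TCP at [0.201, 0.618, 0.231] pointing down, gripper open.
Joint ranges: [-2.7, 2.7], [-0.37, 2.16], [-1.27, 1.26], [0.24, 2.4], [-1.31, 4.45], [0.19, 1.91], [-2.76, 2.76]. Speed limits (rad/s): [2.39, 2.39, 3.14, 3.14, 3.14, 3.14, 3.14].

### API

Orientations are given as a unit quaternion [w, x, y, z].
In Python, from bench import * gives the robot as it stands.
- The arm moves only by the tool carry_out, never from a script. Its argument "motion" is a list of rows, each a list of 3 entries, a list of its own where there are three numbers: the opening, from 0 (shut) to 1 (fully open), then the shift along the tool's x, y, z each as a share of 2 cm, from -1 to 1, then the turn about the tool's z as a share of 0.08 rad, from -1 to 1. A call has 1 to 12 rows; each row shifts and turns the commanded pose from where the row before left it, along the tool's axes as they then stand; what a row does not reach is not made up. A row lasts 1/10 s, in which the tool goes at most 50 mm and 8.59 degrees, less where a joint would pass 70% of its speed; a pose out of reach is approached as far as the arm can. A call with a number of a shift or a turn outside -1 to 1 is refused whole. A call with a gripper value outside its range is refused whole. The fingers move at their own pace and stop on an object; "squeeze" is the grip in N (left out, the last holds). Time passes only in rows, so rows that do not move let the fingers close. It gives the time, the measured TCP pose, the force, the opening and the grip force at its end, in the units of the state.
- get_obs(): the state, without advancing time (a new reading comes with each control period).
- camera(name): name is "side" or "top"; returns a dict with "color" (420x560x3 uint8, red, green, blue), "camera_matrix" (3x3 intrinsics, pixels), "R" (3x3) and "t" (3): a world point X has camera coordinates R X + t. Camera axes: x right, y down, z forward; pixel columns grow to the right and rows downward; lengths in m; the calibration is good to about 2 mm. A picture is of the moment at which its call begins. There is no depth.
- job_done(): hands the job in; it is judged then, once.
Trained networks look in a picture, given as the dict that the camera call returned (one of the last four; its "shot" number tells which), for a name from the list of things; names that differ only in an ending like _2 or _b are one class to them, and where a whole thing is asked for, a point or a joint stands for the part that bears it (a point fixed in the world has none). Each returns a list of dicts, best first, with "conf" (0 to 1); they miss things now and then, are a little off and sometimes report something else, mostly with a low value. They report only what shows in the picture. A call takes as long as a camera call. They do not tell look-alikes from the thing itself.
- boxes_of(picture, query): "xy" ([column, row] in pixels, amid what is visible of it).
The state is a dict: "t": time; "joint_positions": joint angles; "qd": joint speeds; "effort": joint torques, N m; "ee_pos": TCP position; "tool_rot": TCP orientation; "contact_force": force on the tool from outside, world axes, zero at the start; "ft_torque": the same for the moment, N m; "grip_width": opening from 0.0 (shut) to 1.0 (fully open); "finger_force": force on a finger pad.
Only numpy, scipy, OpenCV 4.12 (cv2) and the standard library are available. Lean on these libraries where they do the work, as an engineer would, in place of code of your own. Each camera call takes 0.05 s, during which the arm holds its last target. There are 200 camera calls.

## Working session

There is one attempt and no reset: what is moved stays moved. The work goes in short steps, Python scripts to look and compute and a tool call to move; the robot and the scene stay as the last step left them, time stands still between calls to the robot, and variables do not carry over. Pictures are saved under pics/ and viewed, at most 10 in all, crops included, and the job is handed in when it is done.

Besides the shell and the picture viewer there is one more tool, called after "Request:" as name([rows], argument=value, ...), one row to a line, values as JSON. carry_out: Moves the arm, as the interface text tells. Shift numbers are shares of 2 cm and turn numbers shares of 0.08 rad, none past 1 either way. Its arguments: {"type":"object","properties":{"motion":{"type":"array","items":{"type":"array"}},"squeeze":{"type":"number"}},"required":["motion"]}

```bash
mkdir -p pics; ls; python3 - <<'E'
from bench import *
import cv2
o=get_obs(); print({k:o[k] for k in('t','ee_pos','tool_rot','grip_width')})
for n in('top','side'):
    p=camera(n); cv2.imwrite(f'pics/{n}0.png',p['color'][:,:,::-1])
    print(n,p['camera_matrix'].tolist(),p['R'].tolist(),p['t'].tolist())
    for q in('press','press_handle','spare_handle','strip'):
        print(q,[(d['xy'],round(d['conf'],2)) for d in boxes_of(p,q)])
E
```

```text
pics
{'t': 0.0, 'ee_pos': array([0.20048356, 0.61761942, 0.23037943]), 'tool_rot': array([-7.20284804e-05,  1.56219341e-01,  9.87721974e-01, -9.01988358e-04]), 'grip_width': 1.0004084798202362}
top [[445.2323989557509, 0.0, 284.15551141436777], [0.0, 445.2323989557509, 209.21748911882236], [0.0, 0.0, 1.0]] [[0.4939500738994438, -0.8694895445676747, -0.0011208845753985588], [-0.8187638028143817, -0.4646985336804482, -0.33716629131064324], [0.2926416916566504, 0.16746105422676294, -0.9414444410699949]] [-0.2565069065971482, 0.5717644188169554, 0.8290549825145991]
press [([298.1, 174.3], 0.92), ([311.2, 281.0], 0.81), ([300.8, 300.5], 0.67), ([292.6, 275.9], 0.47)]
press_handle [([296.0, 161.9], 0.69), ([291.8, 277.4], 0.67)]
spare_handle [([185.7, 193.1], 0.72), ([302.2, 299.4], 0.48)]
strip [([299.8, 301.9], 0.56)]
side [[444.32224784999954, 0.0, 282.04992976801975], [0.0, 444.32224784999954, 217.86465571678136], [0.0, 0.0, 1.0]] [[-0.45728681248677205, 0.8892884467651219, 0.007404699572891939], [0.5923315439639363, 0.3107761601374893, -0.7433448192565123], [-0.663349163827759, -0.3355357458457661, -0.6688674383678265]] [0.24171000234949283, -0.24120862893634412, 1.3627758575662714]
press [([259.9, 202.6], 0.95), ([274.1, 296.2], 0.56)]
press_handle [([282.8, 155.1], 0.79), ([277.7, 226.9], 0.76)]
spare_handle []
strip [([252.9, 236.4], 0.77)]
```

View pics/top0.png

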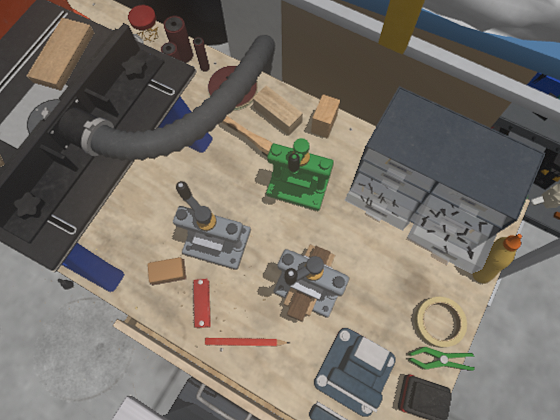

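View pics/side0.png

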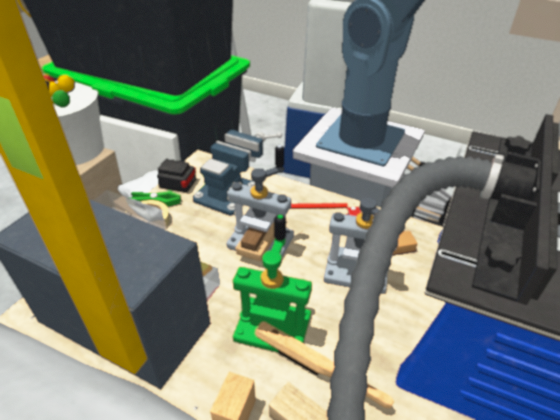

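The top view shows three candidates:
- the loaded press at (311,282), with brown timber; its handle is at (292,277)
- the empty grey press at (211,235), handle at (184,190)
- the green look-alike at (300,175), handle at (294,160)

In the side view the loaded handle is at (280,156) and the green one at (280,227). I choose the grey press with timber and check it in a crop.

```bash
cat > h.py <<'E'
from bench import *
import cv2, numpy as np
def P(p): return p['camera_matrix']@np.c_[p['R'],p['t']]
def tri(a,ua,b,ub):
    X=cv2.triangulatePoints(P(a),P(b),np.float64(ua).reshape(2,1),np.float64(ub).reshape(2,1))[:,0]; return X[:3]/X[3]
def proj(p,X):
    x=P(p)@np.r_[X,1]; return x[:2]/x[2]
def ray(p,u,z):
    d=p['R'].T@np.linalg.inv(p['camera_matrix'])@np.r_[u,1]; c=-p['R'].T@p['t']
    return c+d*(z-c[2])/d[2]
E
python3 - <<'E'
from h import *
a=camera('top');b=camera('side')
print('handle',tri(a,[291.8,277.4],b,[280.5,155.5]),'green',tri(a,[296,161.9],b,[279.5,227]),'spare z.2',ray(a,[185.7,193.1],.215))
print('tcp px',proj(a,get_obs()['ee_pos']),proj(b,get_obs()['ee_pos']))
A=cv2.resize(a['color'][230:330,250:360],None,fx=4.5,fy=4.5,interpolation=2)[:450,:400]
B=cv2.resize(b['color'][130:270,210:310],None,fx=4,fy=4,interpolation=2)[:450,:400]
cv2.imwrite('pics/c.png',np.hstack([A,B])[:,:,::-1])
E
```

```text
handle [ 0.48422279 -0.03166255  0.21917972] green [0.67674651 0.06669382 0.22215104] spare z.2 [0.5260637  0.21108079 0.215     ]
tcp px [-115.98448579  233.51428884] [641.31231243 165.54106775]
```

View pics/c.png

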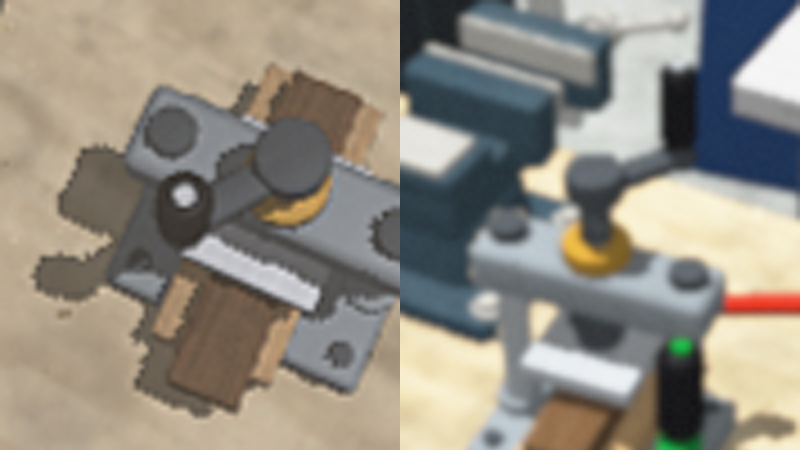

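The crop confirms it: timber under this plate, handle body at about (291,276) top and (280,156) side. The green handle in the side crop belongs to another press. Next I fit the press axis and yaw.

```bash
python3 - <<'E'
from h import *
a=camera('top');b=camera('side')
hub=tri(a,[314.9,264.9],b,[258.7,171.5]); L=tri(a,[288.2,258.9],b,[282.3,197.5]); R=tri(a,[347,286.5],b,[237.5,185])
H=tri(a,[291.5,276.5],b,[279.6,156.2])
print('hub',hub,'L',L,'R',R,'H',H)
A=cv2.resize(a['color'][225:325,260:370],None,fx=5,fy=5,interpolation=2)
# fit: x,y,yaw,s -> predicted pixels
from scipy.optimize import least_squares
def pts(q):
    x,y,w,s=q; c,n=np.cos(w),np.sin(w); T=lambda p:np.array([x+c*p[0]-n*p[1],y+n*p[0]+c*p[1],p[2]])
    return T((-.05*np.cos(s),.05*np.sin(s),.223-.016*s/2/np.pi)),T((0,.052,.147)),T((0,-.052,.147))
O=[([291.5,276.5],[279.6,156.2]),([288.2,258.9],[282.3,197.5]),([347,286.5],[237.5,185])]
def f(q): return np.concatenate([np.r_[proj(a,X)-u,proj(b,X)-v] for X,(u,v) in zip(pts(q),O)])
r=least_squares(f,[.53,-.04,0,.4],loss='soft_l1');print(r.x,r.fun.round(1),pts(r.x)[0])
for X in pts(r.x)+(np.r_[r.x[:2],.175],): cv2.circle(A,tuple(int(v) for v in (proj(a,X)-[260,225])*5),4,(255,0,0),-1)
cv2.imwrite('pics/d.png',A[:,:,::-1])
E
```

```text
hub [ 0.5281643  -0.05631547  0.19899107] L [ 0.52485162 -0.00418873  0.14851733] R [ 0.53009016 -0.11817991  0.14460684] H [ 0.48596659 -0.03147163  0.21855056]
[ 0.52677925 -0.05834842  0.03002023  0.61476358] [-1.7 -0.1 -0.4 -1.3  0.3  0.5 -1.7  0.4 -8.9 -1.4 -0.7 -0.7] [ 0.48508656 -0.03074915  0.22143452]
```

View pics/d.png

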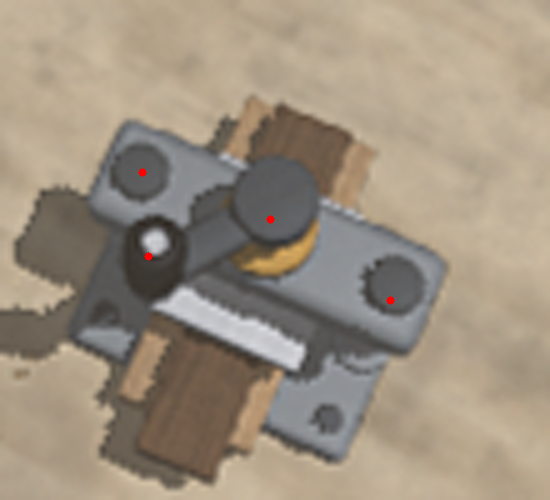

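```bash
python3 - <<'E'
from h import *
a=camera('top');b=camera('side')
from scipy.optimize import least_squares
def pts(q):
    x,y,w,s=q; c,n=np.cos(w),np.sin(w); T=lambda p:np.array([x+c*p[0]-n*p[1],y+n*p[0]+c*p[1],p[2]])
    return T((-.05*np.cos(s),.05*np.sin(s),.223-.016*s/2/np.pi)),T((0,.052,.147)),T((0,-.052,.147)),T((0,0,.199-.016*s/2/np.pi))
O=[([291.5,276.5],[279.6,156.2]),([288,258.5],[282.3,197.5]),([339,281.8],[237.5,185]),([315,265],[258.7,171.5])]
def f(q): return np.concatenate([np.r_[proj(a,X)-u,proj(b,X)-v] for X,(u,v) in zip(pts(q),O)])
r=least_squares(f,[.53,-.04,0,.4],loss='soft_l1');print(r.x,r.fun.round(1),pts(r.x)[0])
print('hose',tri(a,[95,137],b,[490,175]),'end',tri(a,[265,45],b,[360,400]))
for z in(.05,.1,.2,.3):print(z,ray(a,[180,130],z),ray(a,[240,80],z))
print(get_obs()['t'])
E
```

```text
[ 0.52888267 -0.05638911  0.076823    0.60190748] [-1.3 -0.2 -0.8 -1.3 -0.4  0.6 -0.9  0.5 -0.8  0.6 -1.   0.7 -0.6 -0.2
 -0.8  0.8] [ 0.48561859 -0.0313248   0.22146726]
hose [0.511097   0.3532025  0.32060105] end [0.89127415 0.27545473 0.1981513 ]
0.05 [0.69030665 0.37889878 0.05      ] [0.87888025 0.32902534 0.05      ]
0.1 [0.67199242 0.35316397 0.1       ] [0.85035079 0.30599224 0.1       ]
0.2 [0.63536397 0.30169437 0.2       ] [0.79329186 0.25992603 0.2       ]
0.3 [0.59873553 0.25022476 0.3       ] [0.73623293 0.21385982 0.3       ]
0.8
```

```bash
python3 - <<'E'
from h import *
a=camera('top');b=camera('side')
for u in([55,270],[0,232],[50,130],[110,152]):
  print(u,[ray(a,u,z).round(2)[:2] for z in(0,.1,.2,.3,.4)])
print('side', [(u,[ray(b,u,z).round(2)[:2] for z in(0,.1,.2,.3,.4)]) for u in([430,285],[475,120],[545,120],[515,165],[420,170])])
E
```

```text
[55, 270] [array([0.28, 0.45]), array([0.29, 0.39]), array([0.29, 0.34]), array([0.3 , 0.28]), array([0.31, 0.22])]
[0, 232] [array([0.29, 0.61]), array([0.29, 0.54]), array([0.3 , 0.47]), array([0.31, 0.39]), array([0.31, 0.32])]
[50, 130] [array([0.55, 0.69]), array([0.53, 0.6 ]), array([0.51, 0.52]), array([0.49, 0.44]), array([0.47, 0.36])]
[110, 152] [array([0.57, 0.52]), array([0.55, 0.46]), array([0.53, 0.39]), array([0.51, 0.33]), array([0.48, 0.27])]
side [([430, 285], [array([0.48, 0.32]), array([0.57, 0.32]), array([0.66, 0.32]), array([0.76, 0.32]), array([0.85, 0.32])]), ([475, 120], [array([-0.29,  0.29]), array([-0.09,  0.29]), array([0.11, 0.3 ]), array([0.31, 0.3 ]), array([0.5 , 0.31])]), ([545, 120], [array([-0.4,  0.5]), array([-0.18,  0.47]), array([0.03, 0.45]), array([0.24, 0.42]), array([0.46, 0.4 ])]), ([515, 165], [array([-0.08,  0.44]), array([0.09, 0.42]), array([0.26, 0.4 ]), array([0.43, 0.39]), array([0.6 , 0.37])]), ([420, 170], [array([0.07, 0.2 ]), array([0.22, 0.22]), array([0.37, 0.23]), array([0.52, 0.25]), array([0.67, 0.26])])]
```

Request:
carry_out([
  [0.6, [0, 0, -1], -1],
  [0.6, [0, 0, -1], -1],
  [0.6, [0, 0, -1], -1],
  [0.6, [0, 0, -1], -0.93],
  [0.6, [0, 0, -1], 0],
  [0.6, [0, 0, -1], 0],
  [0.6, [0, 0, -1], 0],
  [0.6, [0, -0.5, -1], 0],
  [0.6, [0, -1, -1], 0],
  [0.6, [0, -1, -0.5], 0],
  [0.6, [0, -1, 0], 0],
  [0.6, [0, -1, 0], 0],
], squeeze=40)

```text
t: 2.1
ee_pos: [0.2007, 0.5276, 0.4218]
tool_rot: [0.0, -0.0, 1.0, 0.0]
contact_force: [0.1, -1.0, 0.3]
grip_width: 0.601
finger_force: 0.0
```

Request:
carry_out([
  [0.6, [0, -1, 0], 0],
  [0.6, [0, -1, 0], 0],
  [0.6, [0, -1, 0], 0],
  [0.6, [0, -1, 0], 0],
  [0.6, [-1, -1, 0], 0],
  [0.6, [-1, -1, 0], 0],
  [0.6, [-1, -1, 0], 0],
  [0.6, [-1, -1, 0], 0],
  [0.6, [-1, -1, 0], 0],
  [0.6, [-1, -1, 0], 0],
  [0.6, [-1, -1, 0], 0],
  [0.6, [-1, -1, 0], 0],
])

```text
t: 3.3
ee_pos: [0.3615, 0.2873, 0.4215]
tool_rot: [0.0, -0.0, 1.0, 0.0]
contact_force: [-0.8, -0.7, 0.3]
grip_width: 0.6
finger_force: 0.0
```

Request:
carry_out([
  [0.6, [-0.5, -1, 0], 0],
  [0.6, [-0.5, -1, 0], 0],
  [0.6, [-0.5, -1, 0], 0],
  [0.6, [-0.5, -1, 0], 0],
  [0.6, [-0.5, -1, 0], 0],
  [0.6, [-0.5, -1, 0], 0],
  [0.6, [-0.5, -1, 0], 0],
  [0.6, [-0.5, -1, 0], 0],
  [0.6, [-0.5, -1, 0], 0],
  [0.6, [-0.5, -1, 0], 0],
  [0.6, [-0.5, -1, 0], 0],
  [0.6, [-0.5, -1, 0], 0],
])

```text
t: 4.5
ee_pos: [0.4812, 0.0475, 0.4215]
tool_rot: [0.0, -0.0, 1.0, 0.0]
contact_force: [-0.1, -0.4, 0.0]
grip_width: 0.601
finger_force: 0.0
```

Request:
carry_out([
  [0.6, [-0.06, -0.99, 0], 0],
  [0.6, [-0.06, -0.99, 0], 0],
  [0.6, [-0.06, -0.99, 0.5], 0],
  [0.6, [-0.06, -0.98, 1], 0],
  [0.6, [0, 0, 1], 0],
  [0.6, [0, 0, 1], 0],
  [0.6, [0, 0, 1], 0],
  [0.6, [0, 0, 1], 0],
  [0.6, [0, 0, 1], 0],
  [0.6, [0, 0, 0.5], 0],
  [0.6, [0, 0, 0], 0],
])

```text
t: 5.6
ee_pos: [0.4851, -0.0305, 0.2804]
tool_rot: [-0.001, -0.0, 1.0, -0.0]
contact_force: [0.2, 0.1, -0.5]
grip_width: 0.602
finger_force: 0.0
```

```bash
python3 - <<'E'
from h import *
a=camera('top');b=camera('side');o=get_obs();print(o['ee_pos'],o['contact_force'],proj(a,o['ee_pos']),proj(b,o['ee_pos']))
I=[cv2.resize(p['color'][int(v)-50:int(v)+60,int(u)-50:int(u)+50],(400,440),interpolation=2) for p,(u,v) in((a,(291,265)),(b,(280,150)))]
cv2.imwrite('pics/e.png',np.hstack(I)[:,:,::-1])
E
```

```text
[ 0.4862732  -0.03062389  0.28199817] [ 0.85624926 -1.10622915  0.67295168] [290.50847305 268.16213186] [279.05895262 129.03106873]
```

View pics/e.png

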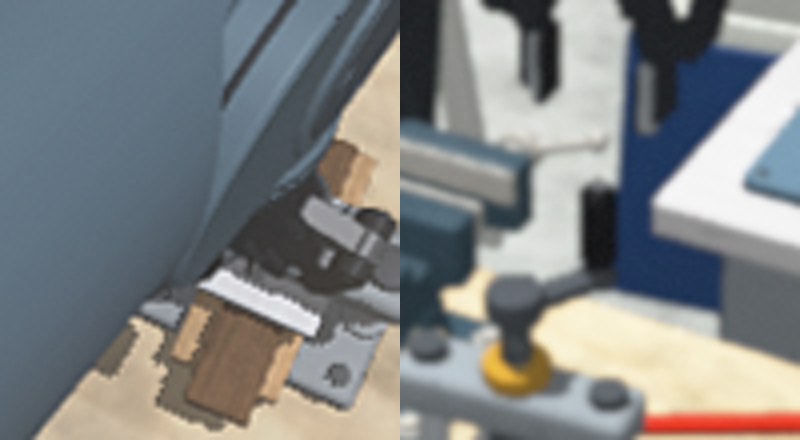

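The side crop shows the fingers straddling the handle: tips at x≈540 and 650, handle at ≈599. I descend and grip.

Request:
carry_out([
  [0.6, [0, 0, 0.8], 0],
  [0.6, [0, 0, 0.8], 0],
  [0.6, [0, 0, 0.8], 0],
  [0.6, [0, 0, 0.8], 0],
  [0.6, [0, 0, 0.4], 0],
  [0.6, [0, 0, 0], 0],
  [0.2, [0, 0, 0], 0],
  [0.2, [0, 0, 0], 0],
  [0.2, [0, 0, 0], 0],
  [0.2, [0, 0, 0], 0],
  [0.2, [0, 0, 0], 0],
])

```text
t: 6.8
ee_pos: [0.4866, -0.0304, 0.2104]
tool_rot: [0.001, -0.0, 1.0, 0.0]
contact_force: [-2.5, 0.3, 6.3]
grip_width: 0.241
finger_force: 39.0
```

```bash
cat > rows.py <<'E'
import sys,numpy as np
# a0 a1 n [ox oy]: rows for arc in a (world angle), offset first
a0,a1,n=float(sys.argv[1]),float(sys.argv[2]),int(sys.argv[3])
a=np.linspace(a0,a1,n+1);p=.05*np.c_[-np.cos(a),np.sin(a),-.016/2/np.pi*a/.05]
d=np.diff(p,axis=0)/.02*[-1,1,-1]
print([[0,[round(float(v),2) for v in r],0] for r in d], a[-1], p[-1])
E
python3 rows.py 0.526 1.526 7; python3 rows.py 1.526 3.426 11
```

```text
[[0, [-0.2, 0.3, 0.02], 0], [0, [-0.24, 0.26, 0.02], 0], [0, [-0.28, 0.23, 0.02], 0], [0, [-0.31, 0.18, 0.02], 0], [0, [-0.33, 0.14, 0.02], 0], [0, [-0.34, 0.09, 0.02], 0], [0, [-0.35, 0.04, 0.02], 0]] 1.526 [-0.00223907  0.04994984 -0.00388593]
[[0, [-0.43, -0.02, 0.02], 0], [0, [-0.42, -0.09, 0.02], 0], [0, [-0.4, -0.16, 0.02], 0], [0, [-0.37, -0.23, 0.02], 0], [0, [-0.32, -0.29, 0.02], 0], [0, [-0.27, -0.34, 0.02], 0], [0, [-0.2, -0.38, 0.02], 0], [0, [-0.14, -0.41, 0.02], 0], [0, [-0.06, -0.43, 0.02], 0], [0, [0.01, -0.43, 0.02], 0], [0, [0.08, -0.42, 0.02], 0]] 3.426 [ 0.04799141 -0.01402943 -0.00872424]
```

Request:
carry_out([
  [0, [-0.2, 0.3, 0.02], 0],
  [0, [-0.24, 0.26, 0.02], 0],
  [0, [-0.28, 0.23, 0.02], 0],
  [0, [-0.31, 0.18, 0.02], 0],
  [0, [-0.33, 0.14, 0.02], 0],
  [0, [-0.34, 0.09, 0.02], 0],
  [0, [-0.35, 0.04, 0.02], 0],
  [0, [0, 0, 0], 0],
])

```text
t: 7.6
ee_pos: [0.5288, -0.0048, 0.2078]
tool_rot: [0.002, -0.001, 1.0, 0.001]
contact_force: [0.6, 2.3, 4.8]
grip_width: 0.241
finger_force: 39.1
```

Request:
carry_out([
  [0, [-0.43, -0.02, 0.02], 0],
  [0, [-0.42, -0.09, 0.02], 0],
  [0, [-0.4, -0.16, 0.02], 0],
  [0, [-0.37, -0.23, 0.03], 0],
  [0, [-0.32, -0.29, 0.02], 0],
  [0, [-0.27, -0.34, 0.02], 0],
  [0, [0, 0, 0], 0],
])

```text
t: 8.3
ee_pos: [0.573, -0.029, 0.2051]
tool_rot: [0.002, 0.0, 1.0, -0.0]
contact_force: [3.1, -0.9, 4.5]
grip_width: 0.242
finger_force: 39.5
```

Request:
carry_out([
  [0, [-0.2, -0.38, 0.03], 0],
  [0, [-0.14, -0.41, 0.02], 0],
  [0, [-0.06, -0.43, 0.03], 0],
  [0, [0.01, -0.43, 0.02], 0],
  [0, [0.08, -0.42, 0.03], 0],
  [0, [0, 0, 0], 0],
])

```text
t: 8.9
ee_pos: [0.5777, -0.0709, 0.2028]
tool_rot: [0.001, 0.0, 1.0, -0.0]
contact_force: [-2.1, -1.2, 10.1]
grip_width: 0.244
finger_force: 40.1
```

```bash
python3 rows.py 3.45 4.63 6;python3 rows.py 4.63 5.83 6; python3 - <<'E'
from h import *
a=camera('top');b=camera('side')
I=[cv2.resize(a['color'][230:340,250:370],(480,440),interpolation=2),cv2.resize(b['color'][170:270,220:300],(320,440),interpolation=2)]
cv2.imwrite('pics/f.png',np.hstack(I)[:,:,::-1])
E
```

```text
[[0, [0.19, -0.45, 0.03], 0], [0, [0.28, -0.4, 0.03], 0], [0, [0.35, -0.34, 0.03], 0], [0, [0.41, -0.27, 0.03], 0], [0, [0.46, -0.18, 0.03], 0], [0, [0.48, -0.09, 0.03], 0]] 4.63 [ 0.00411479 -0.0498304  -0.0117902 ]
[[0, [0.5, 0.01, 0.03], 0], [0, [0.49, 0.11, 0.03], 0], [0, [0.46, 0.2, 0.03], 0], [0, [0.41, 0.29, 0.03], 0], [0, [0.34, 0.36, 0.03], 0], [0, [0.26, 0.42, 0.03], 0]] 5.83 [-0.04495285 -0.02189158 -0.01484597]
```

View pics/f.png

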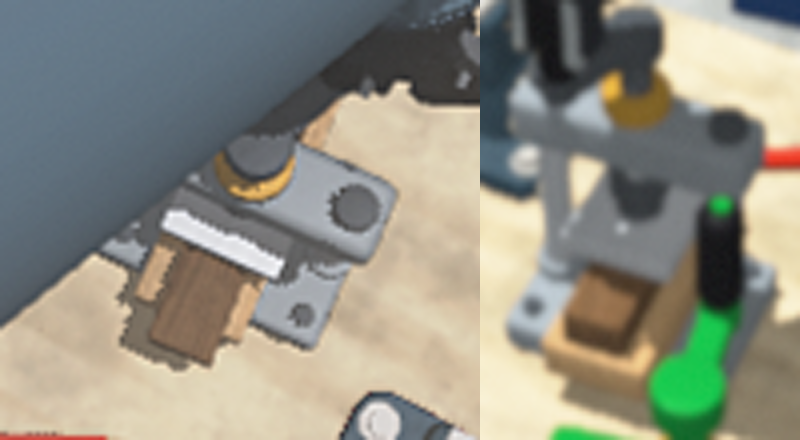

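Request:
carry_out([
  [0, [0.19, -0.45, 0.03], 0],
  [0, [0.28, -0.4, 0.03], 0],
  [0, [0.35, -0.34, 0.02], 0],
  [0, [0.41, -0.27, 0.03], 0],
  [0, [0.46, -0.18, 0.02], 0],
  [0, [0.48, -0.09, 0.03], 0],
  [0, [0, 0, 0], 0],
])

```text
t: 9.7
ee_pos: [0.5342, -0.1046, 0.1998]
tool_rot: [0.001, -0.0, 1.0, 0.0]
contact_force: [-2.6, -0.1, 12.3]
grip_width: 0.242
finger_force: 40.3
```

```bash
python3 - <<'E'
from h import *
a=camera('top')
def ang(n,p,q,z):
    A,B=[ray(a,np.array(u)/5+[260,225],z) for u in(p,q)]; d=B-A; print(n,d.round(3),np.linalg.norm(d).round(3),'yaw',np.arctan2(d[0],-d[1]), ((A+B)/2).round(4))
ang('base front',(72,342),(338,460),.02)
ang('beam front',(88,212),(403,354),.143)
ang('beam back',(130,120),(445,262),.143)
ang('bolts',(140,170),(395,283),.147)
ang('strip front',(138,445),(210,482),.064)
def lng(n,p,q,z):
    A,B=[ray(a,np.array(u)/5+[260,225],z) for u in(p,q)]; d=B-A; print(n,d.round(3),'yaw',np.arctan2(d[1],d[0]))
lng('strip L',(138,445),(272,104),.064)
lng('strip R',(210,482),(352,145),.064)
E
```

```text
base front [ 0.012 -0.121  0.   ] 0.122 yaw 0.10207956345863385 [ 0.4789 -0.0633  0.02  ]
beam front [ 0.011 -0.128  0.   ] 0.128 yaw 0.08827932167643723 [ 0.5081 -0.0595  0.143 ]
beam back [ 0.011 -0.13   0.   ] 0.13 yaw 0.08171601452701004 [ 0.5468 -0.0566  0.143 ]
bolts [ 0.009 -0.104 -0.   ] 0.104 yaw 0.09091402174017184 [ 0.5302 -0.0569  0.147 ]
strip front [ 0.002 -0.032  0.   ] 0.032 yaw 0.04961482615145854 [ 0.4454 -0.0664  0.064 ]
strip L [0.15 0.02 0.  ] yaw 0.13288416744276094
strip R [0.15  0.015 0.   ] yaw 0.09710110870323364
```

Request:
carry_out([
  [0, [0.5, 0.01, 0.02], 0],
  [0, [0.49, 0.11, 0.02], 0],
  [0, [0.46, 0.2, 0.02], 0],
  [0, [0.41, 0.29, 0.02], 0],
  [0, [0.34, 0.36, 0.02], 0],
  [0, [0.26, 0.42, 0.03], 0],
  [0, [0, 0, 0], 0],
])

```text
t: 10.45
ee_pos: [0.485, -0.076, 0.1967]
tool_rot: [0.001, -0.001, 1.0, 0.0]
contact_force: [-1.9, 1.8, 10.1]
grip_width: 0.244
finger_force: 40.2
```

Request:
carry_out([
  [0, [0.11, 0.27, 0.02], 0],
  [0, [0.09, 0.28, 0.01], 0],
  [0, [0.06, 0.28, 0.02], 0],
  [0, [0, 0, 0], 0],
  [0, [0, 0, 0], 0],
])

```text
t: 10.95
ee_pos: [0.4805, -0.0598, 0.1959]
tool_rot: [0.001, -0.001, 1.0, 0.0]
contact_force: [-0.8, 0.4, 10.8]
grip_width: 0.241
finger_force: 40.2
```

Request:
carry_out([
  [0.6, [0, 0, 0], 0],
  [0.6, [0, 0, 0], 0],
  [0.6, [0, 0, 0], 0],
  [0.6, [0, 0, -0.5], 0],
  [0.6, [0, 0, -1], 0],
  [0.6, [0, 0, -1], 0],
  [0.6, [0, 0, -1], 0],
  [0.6, [0, 0, -1], 0],
  [0.6, [0, 0, -1], 0],
  [0.6, [0, 0, -1], 0],
  [0.6, [0, 0, -1], 0],
  [0.6, [0, 0, -1], 0],
])

```text
t: 12.15
ee_pos: [0.4792, -0.0602, 0.3659]
tool_rot: [0.0, -0.0, 1.0, -0.0]
contact_force: [0.2, -0.4, 0.1]
grip_width: 0.601
finger_force: 0.0
```

Request:
carry_out([
  [0.6, [0.5, 1, -1], 0],
  [0.6, [0.5, 1, -1], 0],
  [0.6, [0.5, 1, -1], 0],
  [0.6, [0.5, 1, 0], 0],
  [0.6, [0.5, 1, 0], 0],
  [0.6, [0.5, 1, 0], 0],
  [0.6, [0.5, 1, 0], 0],
  [0.6, [0.5, 1, 0], 0],
  [0.6, [0.5, 1, 0], 0],
  [0.6, [0.5, 1, 0], 0],
  [0.6, [0.5, 1, 0], 0],
  [0.6, [0.5, 1, 0], 0],
])

```text
t: 13.35
ee_pos: [0.3587, 0.1803, 0.4251]
tool_rot: [0.0, -0.0, 1.0, -0.0]
contact_force: [0.5, 0.4, -0.1]
grip_width: 0.598
finger_force: 0.0
```

```bash
python3 - <<'E'
from h import *
a=camera('top');b=camera('side');print(get_obs()['ee_pos'])
for p in(a,b): print([(d['xy'],round(d['conf'],2)) for d in boxes_of(p,'press_handle')])
for s in(6.0,6.27,6.5):
  X=np.r_[.529-.05*np.cos(s-.09),-.056+.05*np.sin(s-.09),.223-.016*s/6.2832]; print(s,proj(a,X),proj(b,X))
I=[cv2.resize(a['color'][230:340,250:370],(480,440),interpolation=2),cv2.resize(b['color'][140:250,220:300],(320,440),interpolation=2)]
cv2.imwrite('pics/g.png',np.hstack(I)[:,:,::-1])
E
```

```text
[0.35788305 0.18211284 0.42493372]
[([291.8, 163.6], 0.56), ([305.1, 285.4], 0.55)]
[([276.2, 229.2], 0.79), ([270.3, 156.0], 0.73)]
6.0 [311.08487272 291.70250912] [261.29718903 154.27210143]
6.27 [303.47827189 289.60526472] [267.5255827  155.43887627]
6.5 [297.66056232 286.29562456] [272.34789872 157.16303648]
```

View pics/g.png

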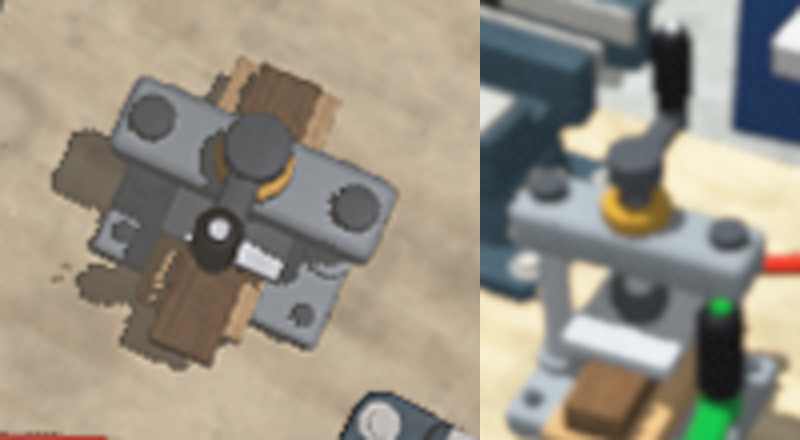

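The picture shows the handle on the press's -x side: centre about (304,290) top and (268,156) side. That matches the prediction for 6.27 rad. The plate is down on the strip and the gripper is clear.

```bash
python3 -c "
from bench import *
print(job_done())"
```

```text
the job is handed in; nothing more can be done
None
```

I wound the loaded press's crank clockwise to about 6.27 rad (plate contact at 4.71 rad plus a quarter turn), let go of it, left the other press and the green one alone, and handed the job in at about 13.5 s.

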